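# Lock the cover of a terminal housing with the blade key

### The job

Take the blue blade key out of its wooden holder, feel its blade right down into the slot of the cam lock on the yellow housing's cover, and turn the lock clockwise until it seats against its stop. Work gently: do not lean on the lock or force it past its stop, and turn it with the key, never with the fingers. Then put the key back upright in the hole it came from, fully down, and leave everything else where it stands.

Things in the scene. Friction and masses are not known exactly. Their poses are not given: they have to be found in the camera images.
- housing: Yellow steel terminal housing, bolted to the bench: flange 190 x 150 mm, body 150 x 120 mm, top of the cover 76 mm above the bench. Origin: centre of its underside; z up; its two round cable entries are on its -x side. On the cover is the steel lock.
- lock_seat (a point): Middle of the lock's oblong seat, at the height of the lock's top face (88 mm above the bench), axes as the housing's. The lock FLOATS in the seat: its true axis lies anywhere from -5.5 to +5.5 mm off this point along y (exact along x), is not measured and must be found by feel. Friction holds it there (about 12 N along y shifts it).
- seat_floor (a point): Point on the cover 12 mm under lock_seat. The lock: a steel disc 33 mm across, 8 mm thick, above a 3 mm high bezel, with a straight slot 4.6 mm wide and 6 mm deep across its whole face (black slot floor). Pressed down, the disc springs: it gives from 1 N on, 1.5 N per mm, and is solid after 2.5 mm.
- lock (a joint): Angle of the lock in rad: 0 open, slot along the housing's x; grows clockwise seen from above (slot direction in the housing frame: (cos a, -sin a)); hard stop at 1.571 = seated. Starts at 0.1 to 0.3. Turning takes 0.06 to 0.09 N m, over 0.25 at the stop is rough; it stays where left. With play in the slot the key turns about 0.1 rad before the lock follows.
- key_grip (a point): Gripping point of the key's blue handle, on its axis, 88 mm above the blade's end; axes: z up from blade to handle, x along the blade's width, y through its thickness. Handle: flat-sided block 36 (x) x 14 (y) x 50 mm (z), from 29 mm below to 21 mm above this point; pinch it across its 14 mm. 0.08 to 0.17 kg.
- key_tip (a point): Middle of the blade's lower end; axes as at key_grip. Blade 14 mm (x) wide, 3 mm (y) thick, 12 mm tall, on a 9 mm round shank; a steel collar 30 mm across, 4 mm thick, sits under the handle, its underside 55 mm above this point. Half a turn about z gives the same key.
- hole (a point): Mouth of the blade key's hole in the wooden holder (block 55 x 120 x 62 mm, fixed to the bench), on its top face, axes as the holder's. The hole is 21 mm wide and goes right through; the key stands with its collar on the top face, blade end 7 mm above the bench. The hex key's hole is 60 mm off along the holder's -y.
- hex_key_mid (a point): Hex key with a black, lower handle (36 x 14 x 28 mm) in the holder's other hole; point 60 mm above its end. Leave alone.
- gauge_mid (a point): Grey hand-held coating gauge lying flat, 120 x 60 x 26 mm; its centre. Leave alone.
- tin_mid (a point): Touch-up paint tin, 48 mm across, 50 mm tall; its centre. Leave alone.
- gland_mid (a point): Brass cable gland, 34 mm across, 34 mm tall; its centre. Leave alone.
- gasket_mid (a point): Black rubber ring, 56 mm across, 8 mm thick; its centre. Leave alone.
- coupon_mid (a point): Yellow painted sample plate 80 x 50 x 6 mm; its centre. Leave alone.
- marker_mid (a point): White marker 120 x 14 x 14 mm; its centre. Leave alone.
Not all that is in view belongs to the job. Leave any orange or white look-alike of the part that bears key_grip alone.

How it is judged (in metres and radians):
On the way, in this order (a step that is already met when the one before it is completed fails the run):
1. the key's blade is down in the slot of the lock, more than 4.5 mm below the unpressed face (z of key_tip in the frame of lock_seat below -0.0045 m and horizontal distance between key_tip and lock_seat below 0.012 m), for 0.1 s.
2. the lock is turned home with the blade still in it (value of joint lock above 1.5 rad and z of key_tip in the frame of lock_seat below -0.001 m and horizontal distance between key_tip and lock_seat below 0.012 m), for 0.2 s.
At the end, for the whole second after the job is handed in: The lock stands at its stop (above 1.48 rad of 1.571), and the key stands upright (within 0.12 rad) and fully down in its own hole (blade end at least 52 mm below the mouth and within 8 mm of the hole's axis) (value of joint lock above 1.48 rad and horizontal distance between key_tip and hole below 0.008 m and z of key_tip in the frame of hole below -0.052 m and angle between key_tip's own z axis and vertical below 0.12 rad); the robot touches nothing.
It fails at once if the key is pressed, pushed or twisted against the housing or its lock with more than 50 N (all contact forces added: some 0.3 N m of twist at the stop) (contact force between key and housing above 50 N).
It fails at once if the fingers touch the housing or its lock with more than 3 N (contact force between the fingers and housing above 3 N).
It fails at once if another object is shifted by more than 20 mm (distance of any of hex_key_mid, gauge_mid, tin_mid, gland_mid, gasket_mid, coupon_mid, marker_mid from where it was at the start of the episode above 0.02 m).
It also fails if it takes over 72 s, if anything falls off the work surface, if the arm or the gripper's body presses on something with over 40 N, if the wrist force passes 120 N, or if a joint passes its speed limit or range.

### The arm

A 7-joint arm with a two-finger parallel gripper is mounted at the origin on the work surface. World frame = base frame: x ahead of the robot, y to its left, z up, the work surface at z = 0. Lengths are in mm, angles in rad, forces in N, time in s.
With the tool pointing down it reaches from about 400 to 875 mm from the base axis. Payload 4.4 kg.
Tool frame: the origin (TCP) lies on the centre line of the jaws, within the pads' length; the fingertips stand 14 mm ahead of it and the grasp point (between the pads) lies 5 mm behind it; z points along the fingers, x is the direction in which the jaws open and shut, and the axes are right-handed (so a half turn about z gives the same grasp; the last joint's range is limited). The gripper opens to 85 mm and grips with 20 to 120 N. Pads are 22 mm wide; open, the fingers measure 114 mm over their backs; the gripper's body (76 mm by 85 mm) begins 54 mm behind the grasp point. The pads swing forward as they close: fully open they stand 13 mm farther back than shut.
Start: joints at [1.184, 0.628, 0.038, 1.517, -0.027, 0.996, -0.02], TCP at [204.989, -616.844, 245.313] pointing down, gripper open.
Joint ranges: [-3.06, 3.06], [-0.37, 2.12], [-1.25, 1.32], [0.18, 2.47], [-1.1, 4.24], [0.23, 1.98], [-2.94, 2.94]. Speed limits (rad/s): [2.57, 2.57, 3.14, 3.14, 3.14, 3.14, 3.14].

### API

Orientations are given as [roll, pitch, yaw] about the fixed x, y, z axes, in that order (R = Rz(yaw) Ry(pitch) Rx(roll)).
In Python, from cell import ctrl gives the robot as it stands.
- The arm moves only by the tool send_rows, never from a script. Its argument "commands" is a list of rows, each a list of 5 numbers: the finger opening in mm, from 0 to 85.4, then the shift along the tool's x, y, z in mm, then the turn about the tool's z in degrees. In form: [[grip, x, y, z, roll], ...]. A call has 1 to 5 rows; each row is the pose to reach, as a shift and turn from the pose measured when the call began, along the tool's axes at that moment; what a row does not reach only later rows make up. A row lasts 1/10 s, in which the tool goes at most 50 mm and 8.59 degrees, less where a joint would pass 70% of its speed; a pose out of reach is approached as far as the arm can. A call with a gripper value outside its range is refused whole. The fingers move at their own pace and stop on an object; the grip force is fixed at half the most. Time passes only in rows, so rows that repeat a pose let the fingers close. It gives the time, the measured TCP pose, the force and the opening at its end, in the units of the state.
- ctrl.read_state(): the state, without advancing time (a new reading comes with each control period).
- ctrl.get_image(name): name is "scene" or "top" or "wrist"; returns the picture (400x640x3 uint8, red, green, blue); there is no depth.
- ctrl.camera_params(name): a dict with "fx", "fy", "cx", "cy" (pixels), "k1" (the pictures are not rectified: a ray, as slopes to the right and down, at radius r is drawn at 1 + k1 r^2 times it, then the intrinsics apply), "cam_to_world" (4x4, takes a point from camera to world coordinates). Camera axes: x right, y down, z forward; pixel columns grow to the right and rows downward; lengths in mm; the calibration is good to about 2 mm. A picture is of the moment at which its call begins: read the wrist's pose just before it. camera_params takes no time and is no camera call; for the wrist camera it gives the pose at the moment of the call.
- ctrl.finish_job(): hands the job in, once; it reports no verdict.
The state is a dict: "clock": time; "qpos": joint angles; "qd": joint speeds; "tau": joint torques, N m; "eef_pos": TCP position; "tool_rot": TCP orientation; "force": force on the tool from outside, world axes, zero at the start; "torque": the same for the moment, N m; "width": finger opening in mm.
Only numpy, scipy, OpenCV 4.12 (cv2) and the standard library are available. Lean on these libraries where they do the work, as an engineer would, in place of code of your own. Each camera call takes 0.05 s, during which the arm holds its last target.

## Working session

There is one attempt and no reset: what is moved stays moved. The work goes in short steps, Python scripts to look and compute and a tool call to move; the robot and the scene stay as the last step left them, time stands still between calls to the robot, and variables do not carry over. Pictures are saved under pics/ and viewed, and the job is handed in when it is done.

Besides the shell and the picture viewer there is one more tool, called as name(argument=value, ...), one argument or row to a line, values as JSON. send_rows: Moves the arm, as the interface text tells. Its arguments: {"type":"object","properties":{"commands":{"type":"array"}},"required":["commands"]}

```bash
ls; mkdir -p pics; python3 - <<'E'
from cell import ctrl
import cv2
s=ctrl.read_state();print(s)
for n in ["scene","top","wrist"]:
    p=ctrl.camera_params(n);print(n,p)
    cv2.imwrite(f"pics/{n}0.png",ctrl.get_image(n)[:,:,::-1])
E
```

```text
pics
{'clock': 0.0, 'qpos': array([ 1.18423162,  0.62934717,  0.03844685,  1.51836143, -0.02702293,
        0.99629403, -0.02001734]), 'qd': array([-0.00080586, -0.00033368,  0.00093805,  0.00045054, -0.00084316,
        0.00136709, -0.00043296]), 'tau': array([-4.63994274e-04, -5.63406837e+01,  1.22603294e+00, -1.93447423e+01,
        1.10198051e-02,  1.06694992e-02, -7.19116233e-07]), 'eef_pos': array([ 204.78417946, -616.27243765,  244.39057285]), 'tool_rot': array([ 3.14158406e+00,  1.89200047e-03, -1.25006527e+00]), 'force': array([-0.08491382,  1.2305517 ,  0.63851282]), 'torque': array([-0.01046662, -0.05269785,  0.02270646]), 'width': 85.36127100452124}
scene {'fx': 394.815040071583, 'fy': 394.815040071583, 'cx': 320.4504521532667, 'cy': 191.80802522829384, 'k1': -0.02540122314811983, 'cam_to_world': array([[-7.92615876e-01,  3.58081030e-01, -4.93495744e-01,
         9.92377126e+02],
       [ 6.09388749e-01,  4.91967260e-01, -6.21782573e-01,
         5.00628692e+02],
       [ 2.01352046e-02, -7.93565492e-01, -6.08151612e-01,
         6.18989232e+02],
       [ 0.00000000e+00, 
[... 353 characters left out ...]
5e-03,
        -6.35800106e+01],
       [-5.35315889e-03, -5.05452986e-02, -9.98707423e-01,
         1.10123867e+03],
       [ 0.00000000e+00,  0.00000000e+00,  0.00000000e+00,
         1.00000000e+00]])}
wrist {'fx': 359.0948027804717, 'fy': 359.0948027804717, 'cx': 316.1637057816456, 'cy': 196.07743473429701, 'k1': -0.0004552577387159724, 'cam_to_world': array([[ 3.16049267e-01, -9.15880992e-01, -2.47537613e-01,
         2.67445747e+02],
       [-9.48741517e-01, -3.05527417e-01, -8.08859173e-02,
        -5.95635251e+02],
       [-1.54765328e-03,  2.60413145e-01, -9.65496038e-01,
         3.73033246e+02],
       [ 0.00000000e+00,  0.00000000e+00,  0.00000000e+00,
         1.00000000e+00]])}
```

View pics/scene0.png

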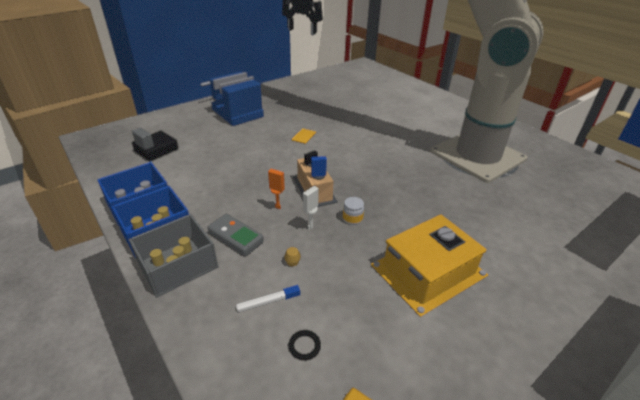

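View pics/top0.png

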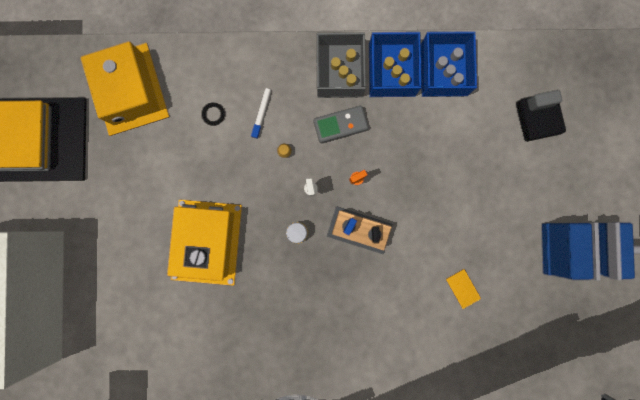

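View pics/wrist0.png

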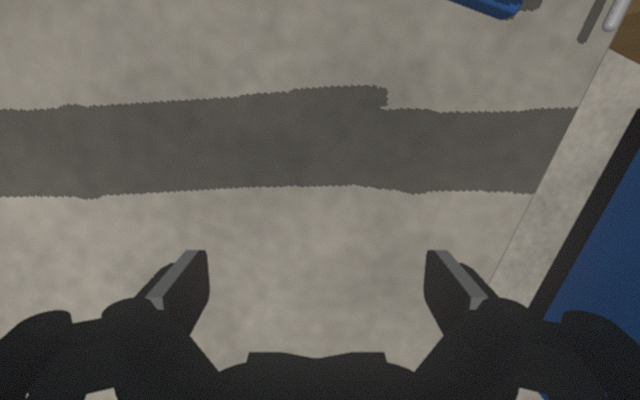

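```bash
cat > h.py <<'E'
import numpy as np,cv2
from cell import ctrl
def ray(p,u,v):
    K=np.array([[p['fx'],0,p['cx']],[0,p['fy'],p['cy']],[0,0,1]])
    s=cv2.undistortPoints(np.array([[[u,v]]],float),K,np.array([p['k1'],0,0,0,0]))[0,0]
    T=p['cam_to_world'];d=T[:3,:3]@np.array([s[0],s[1],1]);return T[:3,3],d
def onz(p,u,v,z):
    o,d=ray(p,u,v);return o+d*(z-o[2])/d[2]
def proj(p,X):
    T=p['cam_to_world'];c=T[:3,:3].T@(np.asarray(X,float)-T[:3,3]);s=c[:2]/c[2];r=s@s
    s=s*(1+p['k1']*r);return np.array([p['fx']*s[0]+p['cx'],p['fy']*s[1]+p['cy']])
def tri(rs):
    A=np.zeros((3,3));b=np.zeros(3)
    for o,d in rs:
        d=d/np.linalg.norm(d);M=np.eye(3)-np.outer(d,d);A+=M;b+=M@o
    return np.linalg.solve(A,b)
E
python3 - <<'E'
from h import *
a=cv2.imread('pics/top0.png')
c=np.hstack([cv2.resize(a[190:295,160:260],(400,420),interpolation=2),cv2.resize(a[195:260,320:405],(400,420),interpolation=2)])
cv2.imwrite('pics/c1.png',c)
b=cv2.imread('pics/scene0.png')
c=np.hstack([cv2.resize(b[210:320,365:495],(400,338),interpolation=2),cv2.resize(b[140:210,290:350],(400,467),interpolation=2)[:338]])
cv2.imwrite('pics/c2.png',c)
E
```

```text
(no output)
```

View pics/c1.png

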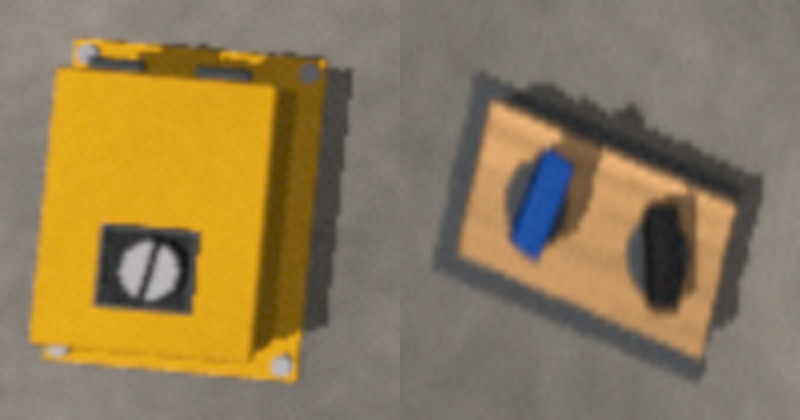

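View pics/c2.png

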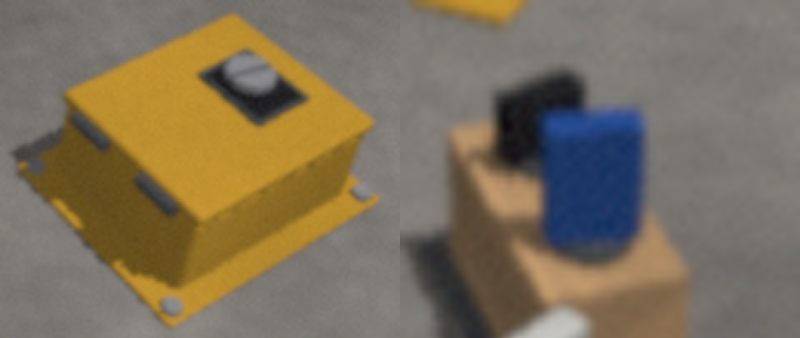

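```bash
python3 - <<'E'
from h import *
pt=ctrl.camera_params('top');ps=ctrl.camera_params('scene')
a=cv2.imread('pics/top0.png');b=cv2.imread('pics/scene0.png')
def mask(im,lo,hi,box):
    h=cv2.cvtColor(im,cv2.COLOR_BGR2HSV);m=cv2.inRange(h,lo,hi);z=np.zeros_like(m);x0,y0,x1,y1=box;z[y0:y1,x0:x1]=m[y0:y1,x0:x1];return z
m=mask(a,(105,120,50),(125,255,255),(335,205,365,240))
pts=np.argwhere(m)[:,::-1].astype(np.float32)
r=cv2.minAreaRect(pts);print('blue',r)
W=np.array([onz(pt,u,v,116)[:2] for u,v in pts],np.float32);print('blue world z116',cv2.minAreaRect(W),W.mean(0))
m=mask(b,(105,120,50),(125,255,255),(305,150,335,185));p2=np.argwhere(m)[:,::-1].astype(float);c2=p2.mean(0);print(c2,p2.min(0),p2.max(0))
print('tri',tri([ray(pt,*r[0]),ray(ps,*c2)]))
# holder
m=mask(a,(5,60,100),(20,200,255),(325,200,400,255));m=cv2.morphologyEx(m,cv2.MORPH_CLOSE,np.ones((15,15)))
W=np.array([onz(pt,u,v,62)[:2] for v,u in np.argwhere(m)],np.float32);print('holder',cv2.minAreaRect(W))
# cover corners
C=[(160+x/4,190+y/4) for x,y in [(55,68),(277,85),(250,362),(30,345)]]
W=np.array([onz(pt,u,v,76)[:2] for u,v in C]);print('cover',W,np.linalg.norm(W-np.roll(W,-1,0),axis=1),W.mean(0))
# seat
m=mask(a,(0,0,0),(180,255,85),(180,240,215,275));m=cv2.morphologyEx(m,cv2.MORPH_CLOSE,np.ones((15,15)))
W=np.array([onz(pt,u,v,77)[:2] for v,u in np.argwhere(m)],np.float32);print('seat',cv2.minAreaRect(W),W.mean(0))
h=cv2.cvtColor(a,cv2.COLOR_BGR2HSV);m=mask(a,(0,0,120),(180,60,255),(183,243,212,272))
W=np.array([onz(pt,u,v,88)[:2] for v,u in np.argwhere(m)],np.float32);print('disc',cv2.minAreaRect(W),cv2.minEnclosingCircle(W))
E
```

```text
blue ((349.7000427246094, 226.1000518798828), (7.602630615234375, 15.652474403381348), 26.56505012512207)
blue world z116 ((505.57904052734375, -121.54376220703125), (16.028057098388672, 33.06058120727539), 62.78116989135742) [ 505.54437 -121.40683]
[318.01449275 165.60869565] [311. 156.] [325. 176.]
tri [ 505.90246061 -123.32974886   91.94038185]
holder ((496.5508117675781, -150.25936889648438), (123.83905792236328, 57.535400390625), 71.94535064697266)
cover [[550.79246136 264.04393494]
 [540.33226487 141.14530787]
 [388.81370534 155.86791446]
 [398.90024512 276.84521796]] [123.34297    152.23215503 121.39706029 152.43069967] [469.70966917 209.47559381]
seat ((441.1393127441406, 213.61532592773438), (50.21869659423828, 41.872894287109375), 84.39306640625) [441.1582  213.43921]
disc ((440.4615783691406, 209.47427368164062), (31.06571388244629, 29.310604095458984), 71.54573059082031) ((440.587890625, 209.4409637451172), 15.936737060546875)
```

```bash
cat >> h.py <<'E'
from scipy.spatial.transform import Rotation as Ro
def nav(t,yawdeg):
    s=ctrl.read_state();R=Ro.from_euler('xyz',s['tool_rot']).as_matrix()
    d=R.T@(np.array(t)-s['eef_pos']);x=R[:,0];y=np.degrees(np.arctan2(x[1],x[0]))
    print('t',round(s['clock'],2),'pos',s['eef_pos'].round(1),'yaw',round(y,1),'shift',d.round(1),'roll',round(((y-yawdeg)+180)%360-180,1),'F',s['force'].round(1),'w',round(s['width'],1))
E
python3 -c "
from h import *
nav((505.6,-121.8,230),63)"
```

```text
t 0.15 pos [ 204.8 -616.4  244.6] yaw -71.6 shift [-374.5 -441.4   15.1] roll -134.6 F [-0.5 -0.1  0.3] w 85.3
```

send_rows(
  commands=[
    [85, -30, -35, 0, -8],
    [85, -60, -70, 0, -16],
    [85, -90, -105, 0, -24],
    [85, -120, -140, 0, -32],
    [85, -150, -175, 0, -40],
  ],
)

```text
clock: 0.65
eef_pos: [324.2, -417.1, 244.8]
tool_rot: [-3.141, 0.001, -0.546]
force: [-0.2, 0.2, 1.4]
width: 85.1
```

```bash
python3 -c "
from h import *
nav((505.6,-121.8,230),63)"
```

```text
t 0.65 pos [ 324.2 -417.1  244.8] yaw -31.3 shift [   1.6 -346.5   15.1] roll -94.3 F [-0.2  0.2  1.4] w 85.1
```

send_rows(
  commands=[
    [85, 0, -40, 0, -8],
    [85, 0, -80, 0, -16],
    [85, 0, -120, 0, -24],
    [85, 0, -160, 0, -32],
    [85, 0, -200, 0, -40],
  ],
)

```text
clock: 1.15
eef_pos: [428.6, -244.9, 245.0]
tool_rot: [-3.14, 0.0, 0.157]
force: [0.4, 0.3, -0.0]
width: 85.2
```

```bash
python3 -c "
from h import *
nav((505.6,-121.8,230),63)"
```

```text
t 1.15 pos [ 428.6 -244.9  245. ] yaw 9.0 shift [  95.3 -109.4   15.1] roll -54.0 F [ 0.4  0.3 -0. ] w 85.2
```

send_rows(
  commands=[
    [60, 25, -30, 0, -8],
    [50, 50, -60, 0, -16],
    [40, 75, -85, 5, -24],
    [40, 95, -105, 10, -32],
    [40, 95, -109, 15, -40],
  ],
)

```text
clock: 1.65
eef_pos: [507.9, -118.0, 230.2]
tool_rot: [-3.141, -0.004, 0.867]
force: [-1.1, -0.4, 0.9]
width: 40.0
```

```bash
python3 - <<'E'
from h import *
nav((505.6,-121.8,230),63)
p=ctrl.camera_params('wrist');im=ctrl.get_image('wrist')[:,:,::-1];cv2.imwrite('pics/w1.png',im);np.save('w1.npy',p['cam_to_world'])
E
```

```text
t 1.65 pos [ 507.9 -118.   230.2] yaw 49.7 shift [-4.4  0.7  0.2] roll -13.3 F [-1.1 -0.4  0.9] w 40.0
```

View pics/w1.png

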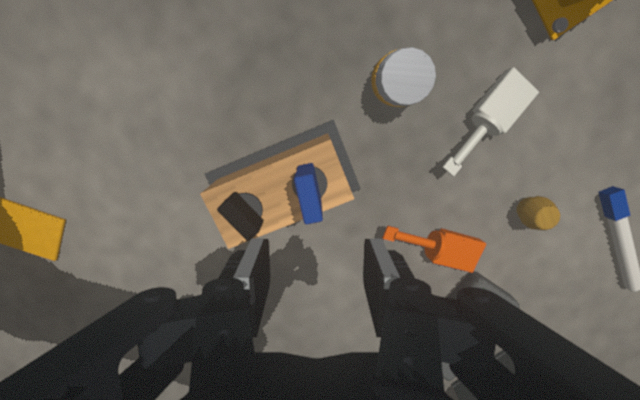

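```bash
python3 - <<'E'
from h import *
p=ctrl.camera_params('wrist');T=np.load('w1.npy');p['cam_to_world']=T
im=cv2.imread('pics/w1.png')
c=cv2.resize(im[110:260,190:370],(720,600),interpolation=2)
def mk(X,col):
    u=proj(p,X);q=((u-[190,110])*4).astype(int);cv2.circle(c,tuple(int(i) for i in q),4,col,-1)
print(T[:3,3])
k=np.array([505.6,-121.8]);d=np.array([np.cos(np.radians(153)),np.sin(np.radians(153))]);n=np.array([-d[1],d[0]])
for a in(-18,18):
  for b in(-7,7):
    mk([*(k+a*d+b*n),116],(0,0,255)); mk([*(k+a*d+b*n),66],(0,255,0))
mk([*k,62],(0,255,255))
cv2.imwrite('pics/w1c.png',c)
E
```

```text
[457.79715649 -75.82399122 358.82833674]
```

View pics/w1c.png

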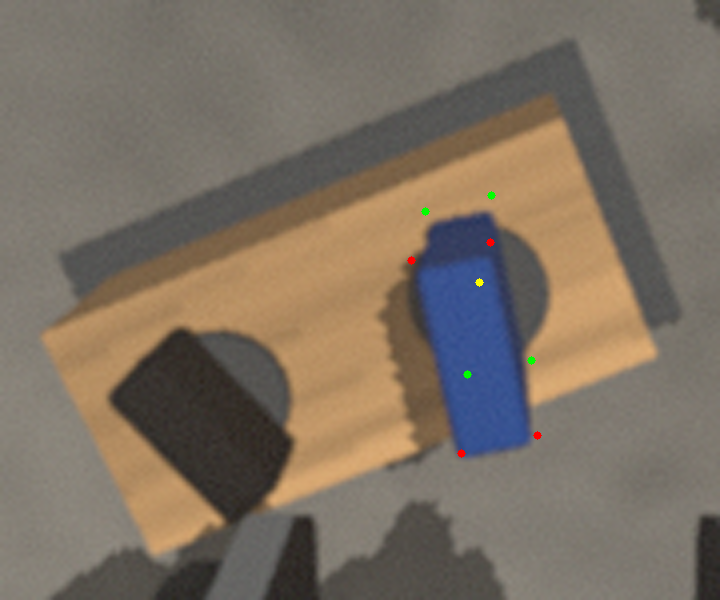

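send_rows(
  commands=[
    [40, -2, 0, 0, -7],
    [40, -4, 1, 0, -13],
    [40, -4, 1, 0, -13],
  ],
)

```text
clock: 2.0
eef_pos: [503.4, -123.9, 228.8]
tool_rot: [-3.138, -0.002, 1.094]
force: [-0.9, -1.5, 0.0]
width: 40.1
```

```bash
cat > look.py <<'E'
from h import *
import sys
def look(n,cam='wrist'):
    if cam=='wrist': ctrl.get_image(cam)
    p=ctrl.camera_params(cam);im=ctrl.get_image(cam)[:,:,::-1];cv2.imwrite(f'pics/{n}.png',im);np.save(n+'.npy',p['cam_to_world'])
    return p,im.copy()
def load(n,cam='wrist'):
    p=ctrl.camera_params(cam);p['cam_to_world']=np.load(n+'.npy');return p,cv2.imread(f'pics/{n}.png')
E
python3 - <<'E'
from look import *
p,im=look('w2')
nav((505.6,-121.8,230),63)
u=proj(p,(505.6,-121.8,116));print(u)
x0,y0=(u-[90,75]).astype(int);print(x0,y0)
cv2.imwrite('pics/w2c.png',cv2.resize(im[y0:y0+150,x0:x0+180],(720,600),interpolation=2))
E
```

```text
t 2.1 pos [ 503.7 -123.6  229. ] yaw 62.6 shift [ 2.5  0.9 -1. ] roll -0.4 F [ 0.6 -0.5  0.3] w 40.1
[319.32615243 198.71322325]
229 123
```

View pics/w2c.png

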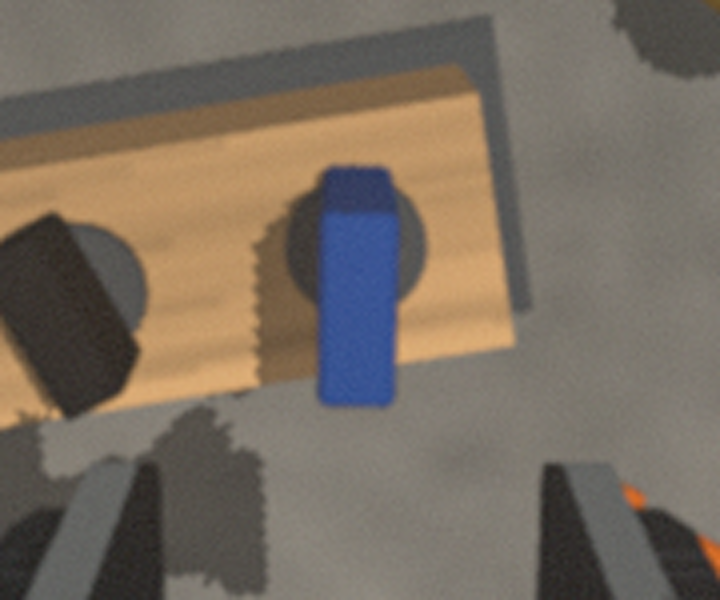

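```bash
python3 - <<'E'
from look import *
p,im=load('w2')
C=np.array([onz(p,229+x/4,123+y/4,116)[:2] for x,y in [(320,212),(397,212),(395,405),(318,405)]])
print(C,np.linalg.norm(C-np.roll(C,-1,0),axis=1),C.mean(0))
d=C[2]-C[1];print(np.degrees(np.arctan2(d[1],d[0])))
d=C[3]-C[0];print(np.degrees(np.arctan2(d[1],d[0])))
# collar visible: ellipse centre approx
print(onz(p,229+357/4,123+245/4,66))
nav((*C.mean(0),90),63)
E
```

```text
[[ 487.97714186 -120.69433106]
 [ 494.05422143 -108.96723804]
 [ 525.0944539  -125.10009085]
 [ 518.7932663  -137.2528995 ]] [13.2081644  34.98235229 13.68925576 34.98313471] [ 506.47977087 -123.00363986]
-27.46270770121623
-28.25067447313707
[ 506.46419848 -122.68685166   66.        ]
t 2.1 pos [ 503.7 -123.6  229. ] yaw 62.6 shift [  1.5   2.7 139. ] roll -0.4 F [ 0.6 -0.5  0.3] w 40.1
```

send_rows(
  commands=[
    [40, 1.5, 2.5, 40, 0],
    [40, 1.5, 2.5, 80, 0],
    [40, 1.5, 2.5, 110, 0],
    [40, 1.5, 2.5, 130, 0],
    [40, 1.5, 2.5, 139, 0],
  ],
)

```text
clock: 2.6
eef_pos: [505.2, -123.0, 88.3]
tool_rot: [-3.136, -0.001, 1.09]
force: [-0.7, 0.1, 0.7]
width: 40.2
```

```bash
python3 - <<'E'
from look import *
nav((506.4,-122.9,90),62)
E
```

```text
t 2.6 pos [ 505.2 -123.    88.3] yaw 62.4 shift [ 0.6  1.  -1.7] roll 0.4 F [-0.7  0.1  0.7] w 40.2
```

send_rows(
  commands=[
    [40, 0.5, 1, -1.5, 0],
    [10, 0.5, 1, -1.5, 0],
    [8, 0.5, 1, -1.5, 0],
    [8, 0.5, 1, -1.5, 0],
    [8, 0.5, 1, -1.5, 0],
  ],
)

```text
clock: 3.1
eef_pos: [507.3, -123.2, 91.0]
tool_rot: [-3.138, -0.001, 1.089]
force: [-0.1, -0.3, 6.1]
width: 13.3
```

send_rows(
  commands=[
    [8, 0, 0, 0, 0],
    [8, 0, 0, 0, 0],
  ],
)

```text
clock: 3.3
eef_pos: [507.3, -123.4, 91.2]
tool_rot: [-3.139, -0.001, 1.089]
force: [-0.1, -0.7, -1.9]
width: 13.3
```

send_rows(
  commands=[
    [8, 0, 0, -15, 0],
    [8, 0, 0, -40, 0],
    [8, 0, 0, -75, 0],
    [8, 0, 0, -110, 0],
    [8, 0, 0, -130, 0],
  ],
)

```text
clock: 3.8
eef_pos: [508.2, -123.6, 223.5]
tool_rot: [-3.141, -0.002, 1.089]
force: [0.4, 0.1, -0.6]
width: 13.5
```

```bash
python3 - <<'E'
from look import *
p,im=look('w3');p2,im2=look('s3','scene')
nav((441,209.5,225),75)
cv2.imwrite('pics/w3c.png',np.hstack([cv2.resize(im[150:400,190:440],(400,400)),cv2.resize(im2[40:240,200:400],(400,400))]))
E
```

```text
t 3.95 pos [ 507.8 -124.   221.8] yaw 62.4 shift [ 264.5 -213.8   -2.6] roll -12.6 F [ 0.  -0.9 -1.7] w 13.6
```

View pics/w3c.png

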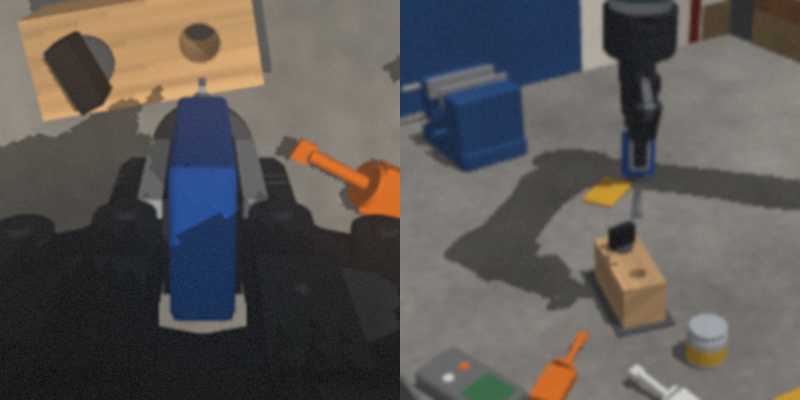

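```bash
python3 - <<'E'
from look import *
p,im=load('w3')
c=cv2.resize(im[150:210,270:370],(800,480),interpolation=2);cv2.imwrite('pics/w3h.png',c)
nav((470,202,225),75)
E
```

```text
t 3.95 pos [ 507.8 -124.   221.8] yaw 62.4 shift [ 271.3 -184.7   -2.6] roll -12.6 F [ 0.  -0.9 -1.7] w 13.6
```

View pics/w3h.png

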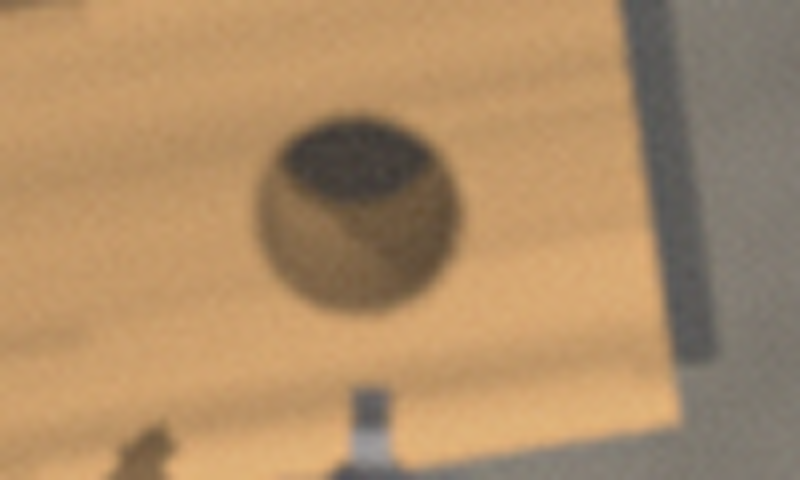

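send_rows(
  commands=[
    [8, 40, -30, 0, -3],
    [8, 80, -60, 0, -6],
    [8, 120, -90, 0, -9],
    [8, 160, -120, 0, -12],
    [8, 200, -150, -2, -12],
  ],
)

```text
clock: 4.45
eef_pos: [465.9, 123.7, 222.4]
tool_rot: [-3.138, 0.0, 1.299]
force: [1.3, 0.1, -1.0]
width: 13.3
```

```bash
python3 - <<'E'
from look import *
nav((470,202,225),75)
E
```

```text
t 4.45 pos [465.9 123.7 222.4] yaw 74.4 shift [ 76.5 -17.1  -2.6] roll -0.6 F [ 1.3  0.1 -1. ] w 13.3
```

send_rows(
  commands=[
    [8, 38, -8, -1, 0],
    [8, 66, -14, -2, 0],
    [8, 76, -17, -2, -0.5],
    [8, 76, -17, -2, -0.5],
    [8, 76, -17, -2, -0.5],
  ],
)

```text
clock: 4.95
eef_pos: [469.4, 199.5, 223.2]
tool_rot: [-3.136, 0.003, 1.306]
force: [0.2, -0.7, -1.8]
width: 13.6
```

```bash
python3 - <<'E'
from look import *
p,im=load('w3');print('hole',onz(p,314.75,176.6,62), 'left/right',onz(p,270+257/8,176.6,62),onz(p,270+462/8,176.6,62))
p,im=look('w4');nav((470,202,225),75)
u=proj(p,(440.6,209.5,88));print(u);x0,y0=(u-[60,50]).astype(int);print(x0,y0)
cv2.imwrite('pics/w4c.png',cv2.resize(im[y0:y0+100,x0:x0+120],(720,600),interpolation=2))
E
```

```text
hole [ 506.53271352 -122.76890094   62.        ] left/right [ 501.6787961  -132.06006521   62.        ] [ 511.53163703 -113.20013018   62.        ]
t 5.05 pos [469.9 199.1 223.7] yaw 74.8 shift [ 2.8 -0.6 -1.3] roll -0.2 F [ 0.1 -0.5 -1.3] w 13.3
[319.76842702 149.30469968]
259 99
```

View pics/w4c.png

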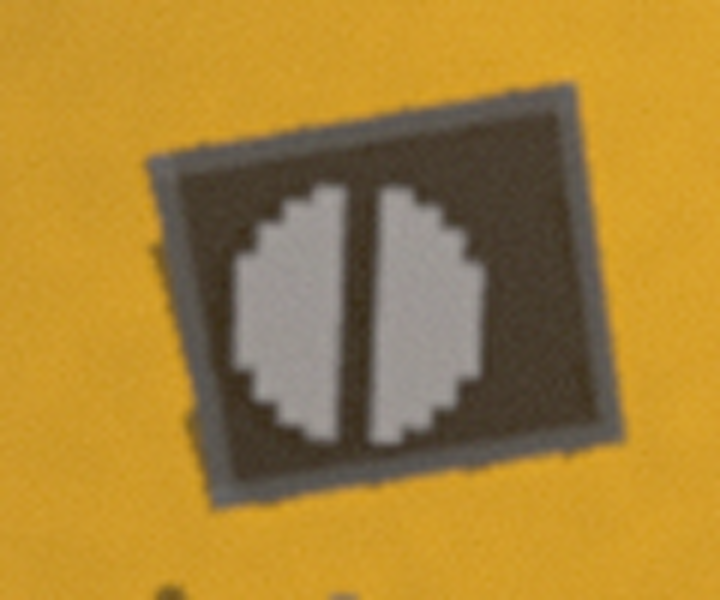

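View pics/w4.png

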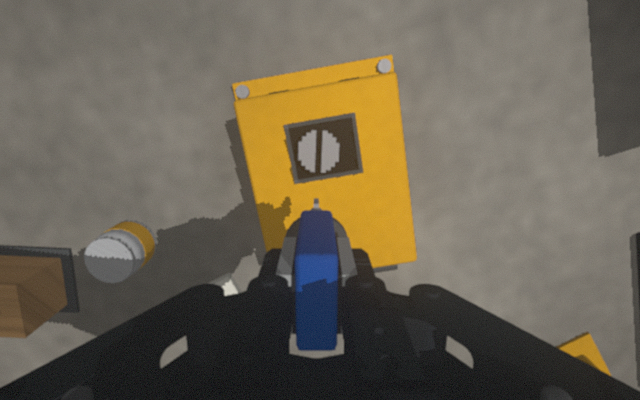

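```bash
python3 - <<'E'
from look import *
p,im=load('w4')
f=lambda x,y,z:onz(p,259+x/6,99+y/6,z)[:2]
Q=np.array([f(x,y,79) for x,y in [(150,158),(573,84),(625,438),(215,508)]])
print('seat',Q,np.linalg.norm(Q-np.roll(Q,-1,0),axis=1),Q.mean(0))
d=(Q[0]+Q[3]-Q[1]-Q[2]);print('yaw of y axis',np.degrees(np.arctan2(d[1],d[0])))
d=(Q[0]+Q[1]-Q[2]-Q[3]);print('x axis',np.degrees(np.arctan2(d[1],d[0])))
h=cv2.cvtColor(im,cv2.COLOR_BGR2HSV);m=cv2.inRange(h,(0,0,120),(180,60,255))
z=np.zeros_like(m);z[125:178,295:345]=m[125:178,295:345]
W=np.array([onz(p,u,v,88)[:2] for v,u in np.argwhere(z)],np.float32);print('disc',cv2.minEnclosingCircle(W),W.mean(0),W.min(0),W.max(0))
a,b=f(362,187,86),f(353,442,86);d=a-b;print('slot',(a+b)/2,np.degrees(np.arctan2(d[1],d[0])))
# blade tip visible
cv2.imwrite('pics/w4t.png',cv2.resize(im[180:260,270:370],(750,600),interpolation=2))
E
```

```text
seat [[417.41491709 188.06145305]
 [422.46149746 241.09380164]
 [467.43979274 237.09282081]
 [462.5399009  183.53124771]] [53.27192478 45.15589545 53.78523081 45.3518128 ] [442.46402704 212.4448308 ]
yaw of y axis -95.33093656847419
x axis 174.59122780362108
disc ((441.704833984375, 207.9371795654297), 16.11432647705078) [441.50015 208.13826] [425.5926  192.26956] [457.81757 223.93483]
slot [442.36476214 208.11947353] 162.91304201913428
```

View pics/w4t.png

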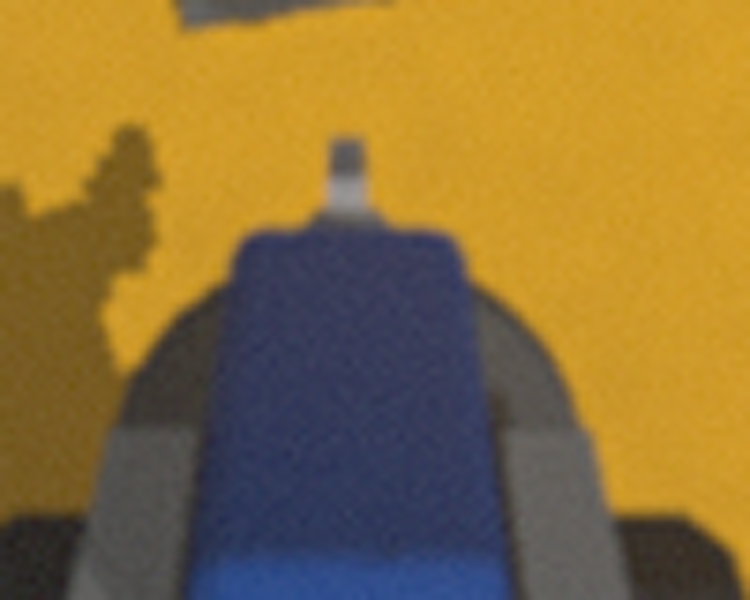

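```bash
python3 - <<'E'
from look import *
p,im=load('w4')
X=onz(p,270+347/7.5,180+140/7.5,139.3);s=ctrl.read_state();R=Ro.from_euler('xyz',s['tool_rot']).as_matrix()
print(X,R.T@(X-s['eef_pos']))
nav((441.6,208.4,180),73)
E
```

```text
[462.86916372 200.96189438 139.3       ] [ 0.13830402 -6.84981032 84.42830631]
t 5.05 pos [469.9 199.1 223.7] yaw 74.8 shift [  1.6 -29.5  43.8] roll 1.8 F [ 0.1 -0.5 -1.3] w 13.3
```

send_rows(
  commands=[
    [8, 1.5, -15, 15, 1],
    [8, 1.5, -29, 35, 1.8],
    [8, 1.5, -29.5, 43, 1.8],
    [8, 1.5, -29.5, 44, 1.8],
    [8, 1.5, -29.5, 44, 1.8],
  ],
)

```text
clock: 5.55
eef_pos: [442.8, 207.7, 180.1]
tool_rot: [-3.138, 0.002, 1.272]
force: [-0.4, 0.2, -1.0]
width: 13.6
```

```bash
python3 - <<'E'
from look import *
nav((441.6,208.2,172),73)
p,im=look('w5')
cv2.imwrite('pics/w5c.png',cv2.resize(im[100:260,220:420],(750,600),interpolation=2))
nav((441.6,208.2,172),73)
E
```

```text
t 5.55 pos [442.8 207.7 180.1] yaw 72.9 shift [ 0.1 -1.2  8.1] roll -0.1 F [-0.4  0.2 -1. ] w 13.6
t 5.65 pos [442.8 208.1 180.5] yaw 72.9 shift [-0.3 -1.2  8.5] roll -0.1 F [ 0.3 -1.6 -0.7] w 13.2
```

View pics/w5c.png

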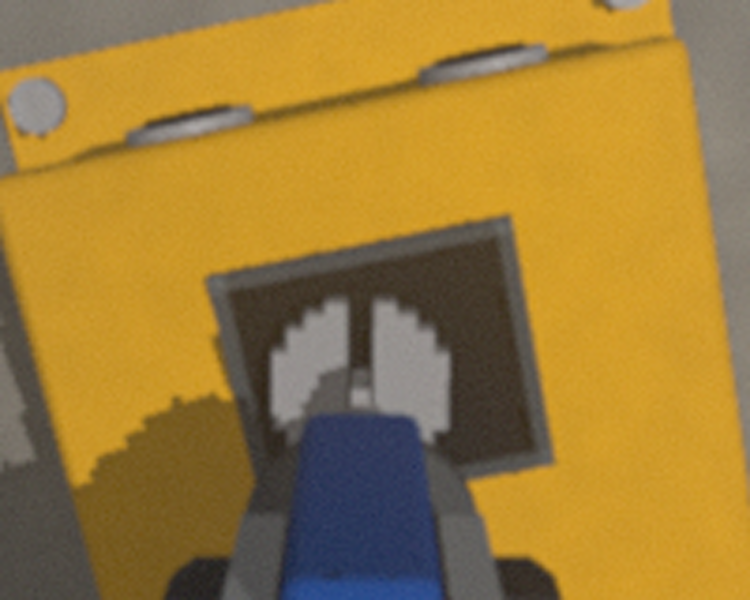

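send_rows(
  commands=[
    [8, 0, -1, 3, 0],
    [8, 0, -1, 6, 0],
    [8, 0, -1, 7.5, 0],
    [8, 0, -1, 8.5, 0],
    [8, 0, -1, 9, 0],
  ],
)

```text
clock: 6.15
eef_pos: [441.8, 208.5, 171.3]
tool_rot: [-3.138, 0.002, 1.272]
force: [-0.7, -1.2, -1.8]
width: 13.2
```

```bash
python3 - <<'E'
from look import *
nav((441.6,208.2,166.5),73)
E
```

```text
t 6.15 pos [441.8 208.5 171.3] yaw 72.9 shift [-0.3 -0.1  4.8] roll -0.1 F [-0.7 -1.2 -1.8] w 13.2
```

send_rows(
  commands=[
    [8, 0, 0, 0.5, 0],
    [8, 0, 0, 1, 0],
    [8, 0, 0, 1.5, 0],
    [8, 0, 0, 2, 0],
    [8, 0, 0, 2, 0],
  ],
)

```text
clock: 6.65
eef_pos: [441.8, 208.4, 169.3]
tool_rot: [-3.138, 0.002, 1.272]
force: [0.4, -0.5, -1.9]
width: 13.2
```

```bash
cat > st.py <<'E'
from look import *
S=[ctrl.read_state() for _ in range(1)]
nav((441.6,208.2,166.5),73)
E
python3 st.py
```

```text
t 6.65 pos [441.8 208.4 169.3] yaw 72.9 shift [-0.3 -0.1  2.8] roll -0.1 F [ 0.4 -0.5 -1.9] w 13.2
```

send_rows(
  commands=[
    [8, 0, 0, 0.5, 0],
    [8, 0, 0, 1, 0],
    [8, 0, 0, 1.5, 0],
    [8, 0, 0, 2, 0],
    [8, 0, 0, 2, 0],
  ],
)

```text
clock: 7.15
eef_pos: [441.7, 208.4, 167.2]
tool_rot: [-3.138, 0.002, 1.272]
force: [-0.3, -0.2, -0.6]
width: 13.2
```

send_rows(
  commands=[
    [8, 0, 0, 0.5, 0],
    [8, 0, 0, 1, 0],
    [8, 0, 0, 1.5, 0],
    [8, 0, 0, 1.5, 0],
  ],
)

```text
clock: 7.55
eef_pos: [441.7, 208.4, 165.7]
tool_rot: [-3.138, 0.002, 1.272]
force: [0.9, 0.4, -1.2]
width: 13.4
```

send_rows(
  commands=[
    [8, 0, 0, 0.5, 0],
    [8, 0, 0, 1, 0],
    [8, 0, 0, 1, 0],
  ],
)

```text
clock: 7.85
eef_pos: [441.7, 208.4, 164.7]
tool_rot: [-3.138, 0.002, 1.272]
force: [-0.9, 0.2, -0.1]
width: 13.5
```

```bash
python3 - <<'E'
from look import *
p,im=look('w6');p2,im2=look('s6','scene')
cv2.imwrite('pics/w6c.png',np.hstack([cv2.resize(im[100:260,240:400],(400,400),interpolation=2),cv2.resize(im2[190:290,395:495],(400,400),interpolation=2)]))
nav((441.6,208.2,166.5),73)
E
```

```text
t 8.0 pos [441.7 208.4 164.8] yaw 72.9 shift [-0.3 -0.1 -1.7] roll -0.1 F [-1.2 -1.4  0.6] w 12.8
```

View pics/w6c.png

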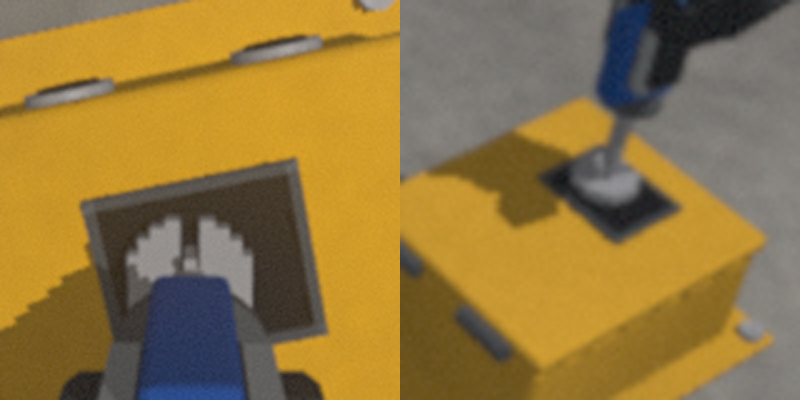

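send_rows(
  commands=[
    [8, 0, 0, 0.5, 0],
    [8, 0, 0, 1, 0],
    [8, 0, 0, 1, 0],
  ],
)

```text
clock: 8.3
eef_pos: [441.7, 208.4, 163.8]
tool_rot: [-3.138, 0.002, 1.272]
force: [-1.2, -0.2, 2.6]
width: 13.6
```

```bash
python3 st.py
```

```text
t 8.3 pos [441.7 208.4 163.8] yaw 72.9 shift [-0.3 -0.1 -2.7] roll -0.1 F [-1.2 -0.2  2.6] w 13.6
```

send_rows(
  commands=[
    [8, 0, 0, -0.5, 3],
    [8, 0, 0, -0.5, 6],
    [8, 0, 0, -0.5, 9],
    [8, 0, 0, -0.5, 12],
    [8, 0, 0, -0.5, 15],
  ],
)

```text
clock: 8.8
eef_pos: [441.7, 208.3, 164.3]
tool_rot: [-3.139, 0.003, 1.009]
force: [-1.2, -0.5, 1.9]
width: 13.6
```

```bash
cat >>st.py <<'E'
print(ctrl.read_state()['torque'])
E
python3 st.py
```

```text
t 8.8 pos [441.7 208.3 164.3] yaw 57.8 shift [-0.1 -0.  -2.2] roll -15.2 F [-1.2 -0.5  1.9] w 13.6
[-0.15993696  0.09719829  0.07878098]
```

Torque 0.08 N m: the lock is following.

send_rows(
  commands=[
    [8, 0, 0, 0, 3],
    [8, 0, 0, 0, 6],
    [8, 0, 0, 0, 9],
    [8, 0, 0, 0, 12],
    [8, 0, 0, 0, 15],
  ],
)

```text
clock: 9.3
eef_pos: [441.8, 208.4, 164.3]
tool_rot: [-3.14, 0.003, 0.745]
force: [0.3, -0.3, 0.9]
width: 13.4
```

```bash
python3 st.py
```

```text
t 9.3 pos [441.8 208.4 164.3] yaw 42.7 shift [-0.2  0.  -2.2] roll -30.3 F [ 0.3 -0.3  0.9] w 13.4
[-0.14681666  0.0371533   0.0334887 ]
```

send_rows(
  commands=[
    [8, 0, 0, 0, 3],
    [8, 0, 0, 0, 6],
    [8, 0, 0, 0, 9],
    [8, 0, 0, 0, 12],
    [8, 0, 0, 0, 15],
  ],
)

```text
clock: 9.8
eef_pos: [441.8, 208.4, 164.3]
tool_rot: [-3.141, 0.003, 0.482]
force: [-0.6, -1.0, 0.3]
width: 13.5
```

```bash
python3 st.py
```

```text
t 9.8 pos [441.8 208.4 164.3] yaw 27.6 shift [-0.3  0.1 -2.2] roll -45.4 F [-0.6 -1.   0.3] w 13.5
[-0.11272871  0.07993472  0.08766969]
```

send_rows(
  commands=[
    [8, 0, 0, 0, 3],
    [8, 0, 0, 0, 6],
    [8, 0, 0, 0, 9],
    [8, 0, 0, 0, 12],
    [8, 0, 0, 0, 15],
  ],
)

```text
clock: 10.3
eef_pos: [441.9, 208.4, 164.3]
tool_rot: [3.141, 0.003, 0.218]
force: [-0.0, 0.2, 1.8]
width: 13.5
```

send_rows(
  commands=[
    [8, 0, 0, 0, 3],
    [8, 0, 0, 0, 6],
    [8, 0, 0, 0, 8],
    [8, 0, 0, 0, 10],
    [8, 0, 0, 0, 12],
  ],
)

```text
clock: 10.8
eef_pos: [442.0, 208.4, 164.4]
tool_rot: [3.141, 0.003, 0.007]
force: [-0.2, -0.1, 1.5]
width: 13.1
```

```bash
python3 st.py
```

```text
t 10.8 pos [442.  208.4 164.4] yaw 0.4 shift [-0.4  0.2 -2.1] roll -72.6 F [-0.2 -0.1  1.5] w 13.1
[-0.12089116  0.02452444  0.1282547 ]
```

send_rows(
  commands=[
    [8, 0, 0, 0, 1],
    [8, 0, 0, 0, 2],
    [8, 0, 0, 0, 3],
    [8, 0, 0, 0, 4],
    [8, 0, 0, 0, 5],
  ],
)

```text
clock: 11.3
eef_pos: [442.0, 208.4, 164.4]
tool_rot: [3.14, 0.003, -0.082]
force: [1.1, -1.0, 0.7]
width: 13.2
```

```bash
python3 st.py
```

```text
t 11.3 pos [442.  208.4 164.4] yaw -4.7 shift [-0.4  0.2 -2.1] roll -77.7 F [ 1.1 -1.   0.7] w 13.2
[-0.15630109  0.03341978  0.12714735]
```

send_rows(
  commands=[
    [8, 0, 0, 0, 0.5],
    [8, 0, 0, 0, 1],
    [8, 0, 0, 0, 1.5],
    [8, 0, 0, 0, 2],
  ],
)

```text
clock: 11.7
eef_pos: [442.0, 208.4, 164.3]
tool_rot: [3.14, 0.003, -0.118]
force: [-0.2, -0.2, 1.3]
width: 13.1
```

```bash
python3 st.py
```

```text
t 11.7 pos [442.  208.4 164.3] yaw -6.7 shift [-0.4  0.3 -2.2] roll -79.7 F [-0.2 -0.2  1.3] w 13.1
[-0.14653816  0.02002782  0.04876456]
```

send_rows(
  commands=[
    [8, 0, 0, 0, 0.5],
    [8, 0, 0, 0, 1],
    [8, 0, 0, 0, 1.5],
    [8, 0, 0, 0, 1.5],
  ],
)

```text
clock: 12.1
eef_pos: [442.0, 208.4, 164.4]
tool_rot: [3.14, 0.003, -0.144]
force: [-0.6, -0.8, 1.8]
width: 13.6
```

```bash
python3 st.py
```

```text
t 12.1 pos [442.  208.4 164.4] yaw -8.3 shift [-0.4  0.3 -2.1] roll -81.3 F [-0.6 -0.8  1.8] w 13.6
[-0.15723202  0.05408414  0.1041244 ]
```

send_rows(
  commands=[
    [8, 0, 0, 0, 0.5],
    [8, 0, 0, 0, 1],
    [8, 0, 0, 0, 1],
  ],
)

```text
clock: 12.4
eef_pos: [442.0, 208.4, 164.4]
tool_rot: [3.14, 0.003, -0.162]
force: [0.3, -0.6, 0.6]
width: 13.2
```

```bash
python3 st.py
```

```text
t 12.4 pos [442.  208.4 164.4] yaw -9.3 shift [-0.4  0.3 -2.1] roll -82.3 F [ 0.3 -0.6  0.6] w 13.2
[-0.11445368  0.02059143  0.14140986]
```

send_rows(
  commands=[
    [8, 0, 0, 0, 0.5],
    [8, 0, 0, 0, 1],
    [8, 0, 0, 0, 1],
  ],
)

```text
clock: 12.7
eef_pos: [442.0, 208.5, 164.4]
tool_rot: [3.14, 0.003, -0.18]
force: [-0.3, -0.5, 2.1]
width: 13.2
```

```bash
python3 st.py
```

```text
t 12.7 pos [442.  208.5 164.4] yaw -10.3 shift [-0.4  0.3 -2.1] roll -83.3 F [-0.3 -0.5  2.1] w 13.2
[-0.11829032 -0.01455385  0.06289813]
```

send_rows(
  commands=[
    [8, 0, 0, 0, 0.4],
    [8, 0, 0, 0, 0.8],
    [8, 0, 0, 0, 0.8],
  ],
)

```text
clock: 13.0
eef_pos: [442.0, 208.4, 164.4]
tool_rot: [3.14, 0.003, -0.194]
force: [0.1, -0.5, 2.3]
width: 13.5
```

```bash
python3 st.py; python3 - <<'E'
from look import *
p,im=look('w7');cv2.imwrite('pics/w7c.png',cv2.resize(im[100:260,220:420],(750,600),interpolation=2))
E
python3 st.py
```

```text
t 13.0 pos [442.  208.4 164.4] yaw -11.1 shift [-0.4  0.3 -2.1] roll -84.1 F [ 0.1 -0.5  2.3] w 13.5
[-0.16620572 -0.0007614   0.05733525]
t 13.1 pos [442.  208.4 164.3] yaw -11.1 shift [-0.4  0.3 -2.2] roll -84.1 F [-0.9 -0.9  1.6] w 13.4
[-0.17682504  0.03531801  0.06768155]
```

View pics/w7c.png

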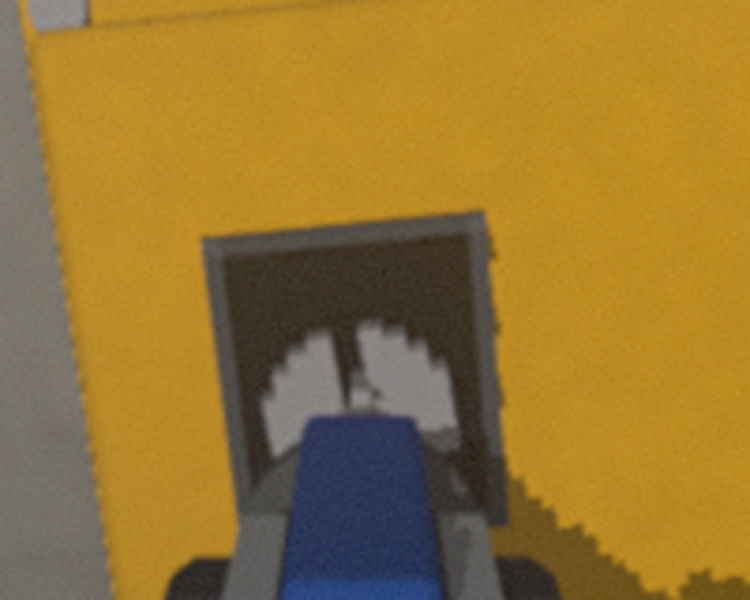

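```bash
python3 - <<'E'
from look import *
p,im=load('w7')
f=lambda x,y,z:onz(p,220+x/3.75,100+y/3.75,z)[:2]
an=lambda a,b:np.degrees(np.arctan2(*(b-a)[::-1]))
print('slot left edge',an(f(331,335,87.5),f(345,405,87.5)),'right',an(f(357,330,87.5),f(367,378,87.5)))
print('seat R',an(f(484,212,79),f(500,520,79)),'L',an(f(205,238,79),f(243,515,79)), 'top perp',an(f(205,238,79),f(484,212,79)))
cv2.imwrite('pics/w7d.png',cv2.resize(im[175:220,280:350],(770,495),interpolation=2))
E
```

```text
slot left edge -90.38947869017373 right -89.65353025169013
seat R -96.72940085227536 L -95.03320570073907 top perp -5.656665500885391
```

View pics/w7d.png

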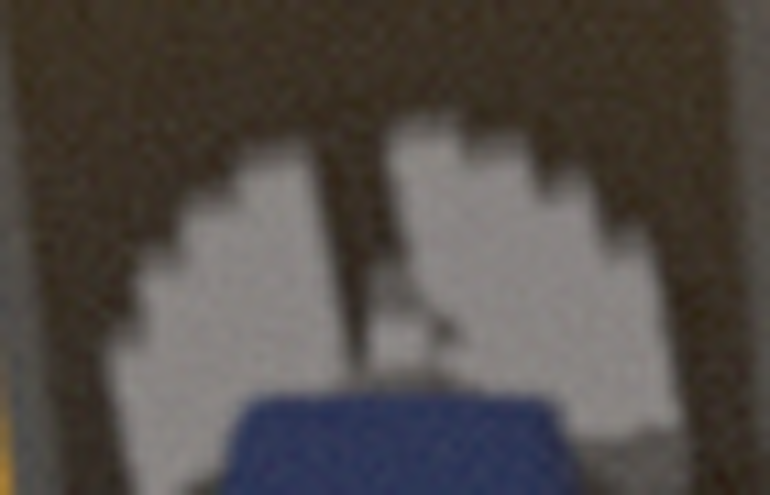

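send_rows(
  commands=[
    [8, 0, 0, 0, 0.7],
    [8, 0, 0, 0, 1.4],
    [8, 0, 0, 0, 2],
    [8, 0, 0, 0, 2],
  ],
)

```text
clock: 13.5
eef_pos: [442.0, 208.4, 164.4]
tool_rot: [3.14, 0.003, -0.229]
force: [0.2, 0.8, 1.5]
width: 13.0
```

```bash
python3 st.py
```

```text
t 13.5 pos [442.  208.4 164.4] yaw -13.1 shift [-0.4  0.3 -2.1] roll -86.1 F [0.2 0.8 1.5] w 13.0
[-0.12573996  0.03143869  0.09100966]
```

send_rows(
  commands=[
    [8, 0, 0, 0, 0.5],
    [8, 0, 0, 0, 1],
    [8, 0, 0, 0, 1],
  ],
)

```text
clock: 13.8
eef_pos: [442.1, 208.4, 164.4]
tool_rot: [3.14, 0.002, -0.247]
force: [-0.2, -1.1, 2.0]
width: 13.3
```

```bash
python3 st.py
```

```text
t 13.8 pos [442.1 208.4 164.4] yaw -14.1 shift [-0.4  0.4 -2.1] roll -87.1 F [-0.2 -1.1  2. ] w 13.3
[-0.10040147 -0.03713616  0.12002931]
```

send_rows(
  commands=[
    [8, 0, 0, 0, 0.5],
    [8, 0, 0, 0, 1],
    [8, 0, 0, 0, 1],
  ],
)

```text
clock: 14.1
eef_pos: [442.1, 208.5, 164.4]
tool_rot: [3.14, 0.002, -0.265]
force: [0.7, -1.1, 1.7]
width: 13.5
```

```bash
python3 st.py
```

```text
t 14.1 pos [442.1 208.5 164.4] yaw -15.2 shift [-0.4  0.4 -2.1] roll -88.2 F [ 0.7 -1.1  1.7] w 13.5
[-0.12630827 -0.02560162  0.05647161]
```

send_rows(
  commands=[
    [8, 0, 0, 0, 0.4],
    [8, 0, 0, 0, 0.8],
    [8, 0, 0, 0, 0.8],
  ],
)

```text
clock: 14.4
eef_pos: [442.1, 208.4, 164.4]
tool_rot: [3.14, 0.002, -0.279]
force: [0.2, -0.7, 1.4]
width: 13.4
```

```bash
python3 st.py; python3 - <<'E'
from look import *
p,im=look('w8');cv2.imwrite('pics/w8d.png',cv2.resize(im[165:220,270:350],(800,550),interpolation=2))
E
python3 st.py
```

```text
t 14.4 pos [442.1 208.4 164.4] yaw -16.0 shift [-0.4  0.3 -2.1] roll -89.0 F [ 0.2 -0.7  1.4] w 13.4
[-0.13117549 -0.07501718  0.14567343]
t 14.5 pos [442.1 208.4 164.4] yaw -16.0 shift [-0.4  0.3 -2.1] roll -89.0 F [ 1.2 -0.6  1. ] w 13.3
[-0.21028244 -0.03676641  0.13740059]
```

View pics/w8d.png

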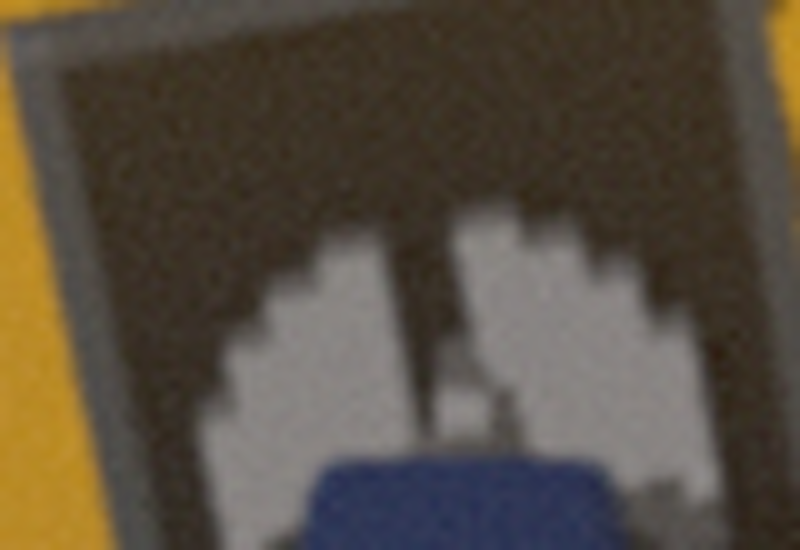

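```bash
python3 - <<'E'
from look import *
p,im=load('w8')
f=lambda x,y,z:onz(p,270+x/10,165+y/10,z)[:2]
an=lambda a,b:np.degrees(np.arctan2(*(b-a)[::-1]))
print(an(f(383,250,87.5),f(420,430,87.5)),an(f(450,235,87.5),f(478,365,87.5)),an(f(10,40,79),f(110,520,79)))
E
```

```text
-94.95739476949161 -94.15064848384426 -96.13817815325773
```

send_rows(
  commands=[
    [8, 0, 0, 0, 0.3],
    [8, 0, 0, 0, 0.6],
    [8, 0, 0, 0, 0.6],
  ],
)

```text
clock: 14.8
eef_pos: [442.1, 208.4, 164.4]
tool_rot: [3.14, 0.002, -0.289]
force: [-0.7, -0.1, 1.6]
width: 13.3
```

```bash
python3 st.py
```

```text
t 14.8 pos [442.1 208.4 164.4] yaw -16.6 shift [-0.4  0.3 -2.1] roll -89.6 F [-0.7 -0.1  1.6] w 13.3
[-0.15854826 -0.05936772  0.11895702]
```

send_rows(
  commands=[
    [8, 0, 0, 0, 0.3],
    [8, 0, 0, 0, 0.6],
    [8, 0, 0, 0, 0.6],
  ],
)

```text
clock: 15.1
eef_pos: [442.0, 208.4, 164.4]
tool_rot: [3.14, 0.002, -0.3]
force: [1.0, -0.6, 1.2]
width: 13.5
```

```bash
python3 st.py
```

```text
t 15.1 pos [442.  208.4 164.4] yaw -17.2 shift [-0.4  0.4 -2.1] roll -90.2 F [ 1.  -0.6  1.2] w 13.5
[-0.15931234 -0.03502246  0.1112005 ]
```

send_rows(
  commands=[
    [8, 0, 0, 0, 0.3],
    [8, 0, 0, 0, 0.6],
    [8, 0, 0, 0, 0.6],
  ],
)

```text
clock: 15.4
eef_pos: [442.1, 208.4, 164.4]
tool_rot: [3.14, 0.002, -0.31]
force: [-0.6, -0.2, 1.0]
width: 13.6
```

```bash
python3 st.py;python3 - <<'E'
from look import *
L=[]
for i in range(4):
    L.append(ctrl.read_state()['torque'][2]); ctrl.get_image('top')
print(np.round(L,3),np.mean(L))
E
```

```text
t 15.4 pos [442.1 208.4 164.4] yaw -17.8 shift [-0.4  0.4 -2.1] roll -90.8 F [-0.6 -0.2  1. ] w 13.6
[-0.16535221 -0.00892236  0.12578441]
[0.126 0.076 0.114 0.136] 0.11299624061251562
```

send_rows(
  commands=[
    [8, 0, 0, 0, 0.3],
    [8, 0, 0, 0, 0.6],
    [8, 0, 0, 0, 0.6],
  ],
)

```text
clock: 15.9
eef_pos: [442.1, 208.4, 164.4]
tool_rot: [3.14, 0.002, -0.321]
force: [-0.2, 0.3, 2.1]
width: 13.4
```

```bash
python3 st.py;python3 - <<'E'
from look import *
L=[]
for i in range(4):
    L.append(ctrl.read_state()['torque'][2]); ctrl.get_image('top')
print(np.round(L,3),np.mean(L))
p,im=look('w9');cv2.imwrite('pics/w9d.png',cv2.resize(im[165:220,270:350],(800,550),interpolation=2))
E
```

```text
t 15.9 pos [442.1 208.4 164.4] yaw -18.4 shift [-0.4  0.4 -2.1] roll -91.4 F [-0.2  0.3  2.1] w 13.4
[-0.18938562 -0.02269224  0.1865524 ]
[0.187 0.168 0.143 0.145] 0.16082737392152294
```

View pics/w9d.png

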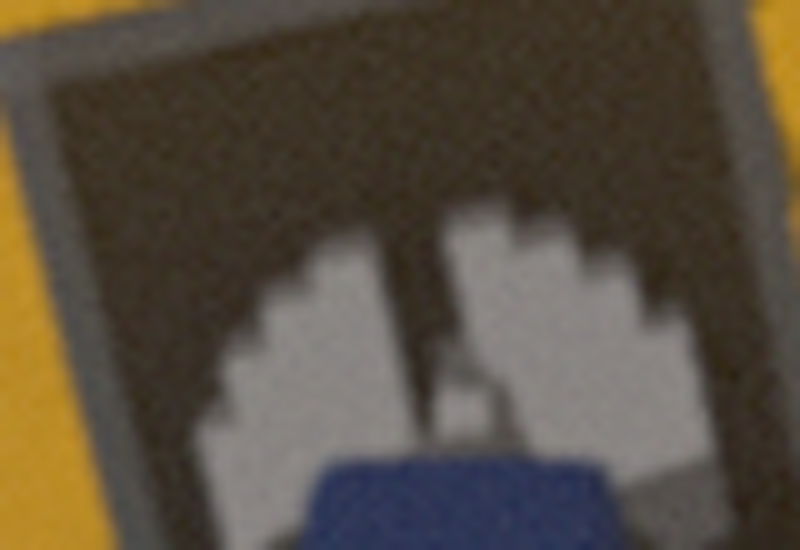

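send_rows(
  commands=[
    [8, 0, 0, 0, -3],
    [8, 0, 0, 0, -6],
    [8, 0, 0, 0, -8],
    [8, 0, 0, 0, -9],
    [8, 0, 0, 0, -9],
  ],
)

```text
clock: 16.7
eef_pos: [442.1, 208.6, 164.4]
tool_rot: [3.14, 0.003, -0.164]
force: [0.2, 0.2, 0.6]
width: 13.4
```

```bash
python3 st.py
```

```text
t 16.7 pos [442.1 208.6 164.4] yaw -9.4 shift [-0.4  0.4 -2.1] roll -82.4 F [0.2 0.2 0.6] w 13.4
[-0.07752405  0.02787304 -0.01898371]
```

send_rows(
  commands=[
    [8, 0, 0, -2, 0],
    [8, 0, 0, -5, 0],
    [8, 0, 0, -10, 0],
    [8, 0, 0, -25, 0],
    [8, 0, 0, -50, 0],
  ],
)

```text
clock: 17.2
eef_pos: [441.0, 208.1, 214.0]
tool_rot: [3.138, 0.006, -0.164]
force: [-0.1, -1.2, -0.9]
width: 13.3
```

```bash
python3 - <<'E'
from look import *
ctrl.get_image('top')
nav((470,202,225),62)
p,im=look('w10')
u=proj(p,(441.6,208.2,88));print(u);x0,y0=(u-[60,50]).astype(int);print(x0,y0)
cv2.imwrite('pics/w10c.png',cv2.resize(im[y0:y0+120,x0:x0+120],(600,600),interpolation=2))
E
```

```text
t 17.25 pos [443.5 209.5 218.3] yaw -9.4 shift [27.4  3.  -6.7] roll -71.4 F [0.4 0.6 2.3] w 13.0
[312.96189397 194.13465889]
252 144
```

View pics/w10c.png

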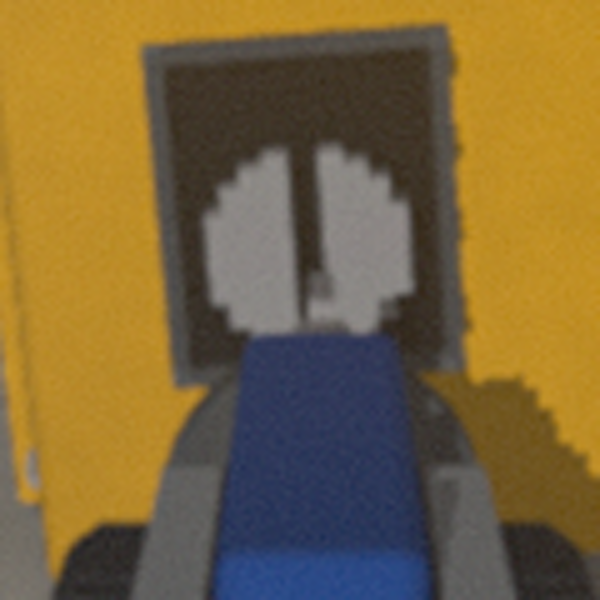

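```bash
python3 - <<'E'
from look import *
p,im=load('w10')
f=lambda x,y,z:onz(p,252+x/5,144+y/5,z)[:2]
an=lambda a,b:np.degrees(np.arctan2(*(b-a)[::-1]))
print(an(f(288,150,87.5),f(300,318,87.5)),an(f(316,150,87.5),f(326,260,87.5)),an(f(147,50,79),f(180,380,79)),an(f(447,30,79),f(464,370,79)))
s=ctrl.read_state();R=Ro.from_euler('xyz',s['tool_rot']).as_matrix()
X=onz(p,252+318/5,144+270/5,s['eef_pos'][2]-84.2);print(R.T@(X-s['eef_pos']))
nav((507.3,-123.4,225),62.4)
E
```

```text
-95.61159603753086 -94.29273270724207 -95.08646064448745 -95.45794094601483
[ 0.67890822 -7.73096675 84.20540609]
t 17.35 pos [443.  209.1 215.7] yaw -9.4 shift [117.7 317.5  -9.6] roll -71.8 F [ 0.3  0.4 -2. ] w 13.5
```

send_rows(
  commands=[
    [8, 13, 35, -3, -8],
    [8, 26, 70, -6, -16],
    [8, 39, 105, -10, -24],
    [8, 52, 140, -10, -32],
    [8, 65, 175, -10, -40],
  ],
)

```text
clock: 17.85
eef_pos: [478.1, 24.3, 224.8]
tool_rot: [-3.14, 0.001, 0.54]
force: [1.1, 0.7, -1.7]
width: 13.2
```

```bash
python3 - <<'E'
from look import *
nav((506.7,-122.9,225),62.4)
E
```

```text
t 17.85 pos [478.1  24.3 224.8] yaw 30.9 shift [-51.1 141.   -0.3] roll -31.5 F [ 1.1  0.7 -1.7] w 13.2
```

send_rows(
  commands=[
    [8, -14, 40, 0, -8],
    [8, -28, 80, 0, -16],
    [8, -42, 115, 0, -24],
    [8, -51, 136, 0, -31],
    [8, -51, 141, 0, -31.5],
  ],
)

```text
clock: 18.35
eef_pos: [505.7, -126.8, 223.2]
tool_rot: [-3.138, 0.002, 1.085]
force: [-0.7, -0.1, -1.0]
width: 13.1
```

send_rows(
  commands=[
    [8, 0, 0, 0, 0],
    [8, 0, 0, 0, 0],
  ],
)

```text
clock: 18.55
eef_pos: [505.1, -125.8, 222.6]
tool_rot: [-3.136, 0.002, 1.084]
force: [-0.8, 0.2, -0.5]
width: 13.3
```

```bash
python3 - <<'E'
from look import *
p,im=look('w11')
nav((506.7,-122.9,160),62.4)
cv2.imwrite('pics/w11c.png',cv2.resize(im[140:240,240:400],(800,500),interpolation=2))
E
```

```text
t 18.65 pos [ 505.6 -125.   223.1] yaw 62.3 shift [ 2.5  0.3 63.1] roll -0.1 F [-0.4  0.  -1.4] w 13.6
```

View pics/w11c.png

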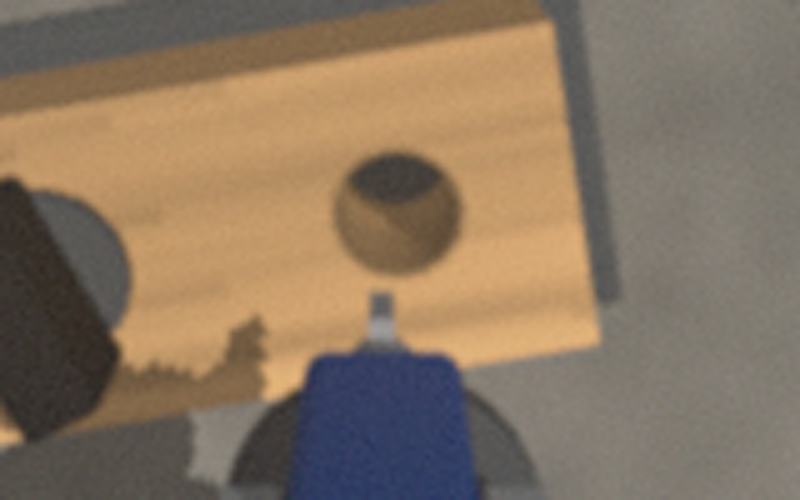

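Hole at about crop (397,213), i.e. pixel (319.4,182.6). Check its position, then descend.

```bash
python3 - <<'E'
from look import *
p,im=load('w11')
X=onz(p,240+397/5,140+213/5,62);print(X)
s=ctrl.read_state();R=Ro.from_euler('xyz',s['tool_rot']).as_matrix()
T=onz(p,240+381/5,140+293/5,s['eef_pos'][2]-84.2);print('tip edge tool',R.T@(T-s['eef_pos']))
E
```

```text
[ 506.5924248  -122.88893188   62.        ]
tip edge tool [-9.99612808e-03 -6.91157120e+00  8.42299201e+01]
```

send_rows(
  commands=[
    [8, 1.5, 0.3, 20, 0],
    [8, 2.5, 0.3, 45, 0],
    [8, 2.5, 0.3, 65, 0],
    [8, 2.5, 0.3, 70, 0],
    [8, 2.5, 0.3, 70, 0],
  ],
)

```text
clock: 19.15
eef_pos: [506.5, -121.8, 152.8]
tool_rot: [-3.136, 0.001, 1.088]
force: [-0.3, -0.1, -0.7]
width: 13.1
```

```bash
python3 - <<'E'
from look import *
nav((506.9,-122.8,91.2),62.4)
E
```

```text
t 19.15 pos [ 506.5 -121.8  152.8] yaw 62.3 shift [-0.6  1.2 61.6] roll -0.1 F [-0.3 -0.1 -0.7] w 13.1
```

send_rows(
  commands=[
    [8, -0.6, 1, 3, 0],
    [8, -0.6, 1, 8, 0],
    [8, -0.6, 1, 14, 0],
    [8, -0.6, 1, 20, 0],
    [8, -0.6, 1, 26, 0],
  ],
)

```text
clock: 19.65
eef_pos: [506.8, -122.9, 126.3]
tool_rot: [-3.136, 0.002, 1.088]
force: [-1.4, 0.9, -1.5]
width: 13.2
```

```bash
python3 - <<'E'
from look import *
nav((506.9,-122.8,91.2),62.4)
E
```

```text
t 19.65 pos [ 506.8 -122.9  126.3] yaw 62.3 shift [ 0.1  0.2 35.1] roll -0.1 F [-1.4  0.9 -1.5] w 13.2
```

send_rows(
  commands=[
    [8, 0, 0, 8, 0],
    [8, 0, 0, 16, 0],
    [8, 0, 0, 24, 0],
    [8, 0, 0, 30, 0],
    [8, 0, 0, 32, 0],
  ],
)

```text
clock: 20.15
eef_pos: [506.3, -122.7, 93.5]
tool_rot: [-3.135, 0.002, 1.088]
force: [0.0, -0.8, -2.0]
width: 13.2
```

```bash
python3 - <<'E'
from look import *
nav((506.9,-122.8,91.2),62.4)
E
```

```text
t 20.15 pos [ 506.3 -122.7   93.5] yaw 62.3 shift [0.2 0.6 2.3] roll -0.1 F [ 0.  -0.8 -2. ] w 13.2
```

send_rows(
  commands=[
    [8, 0, 0.5, 0.7, 0],
    [8, 0, 0.5, 1.4, 0],
    [8, 0, 0.5, 2, 0],
    [8, 0, 0.5, 2.3, 0],
    [8, 0, 0.5, 2.3, 0],
  ],
)

```text
clock: 20.65
eef_pos: [506.7, -123.0, 91.3]
tool_rot: [-3.135, 0.002, 1.088]
force: [0.3, -0.1, -1.7]
width: 13.4
```

```bash
python3 - <<'E'
from look import *
nav((506.9,-122.8,91.2),62.4)
E
```

```text
t 20.65 pos [ 506.7 -123.    91.3] yaw 62.3 shift [0.2 0.1 0.1] roll -0.1 F [ 0.3 -0.1 -1.7] w 13.4
```

send_rows(
  commands=[
    [8, 0, 0, 0.4, 0],
    [8, 0, 0, 0.8, 0],
    [8, 0, 0, 0.8, 0],
  ],
)

```text
clock: 20.95
eef_pos: [506.9, -123.0, 91.0]
tool_rot: [-3.136, 0.002, 1.088]
force: [-1.4, 0.6, 4.1]
width: 13.3
```

send_rows(
  commands=[
    [8, 0, 0, 0.3, 0],
    [8, 0, 0, 0.6, 0],
    [8, 0, 0, 0.6, 0],
  ],
)

```text
clock: 21.25
eef_pos: [506.9, -123.0, 91.0]
tool_rot: [-3.136, 0.002, 1.088]
force: [-2.8, 1.0, 8.1]
width: 13.6
```

Collar seated. Release: open modestly (hex handle nearby), then rise.

send_rows(
  commands=[
    [20, 0, 0, -0.5, 0],
    [30, 0, 0, -0.5, 0],
    [38, 0, 0, -0.5, 0],
    [38, 0, 0, -0.5, 0],
    [38, 0, 0, -0.5, 0],
  ],
)

```text
clock: 21.75
eef_pos: [506.8, -123.0, 91.3]
tool_rot: [-3.136, 0.002, 1.088]
force: [1.1, -0.7, 0.3]
width: 38.0
```

send_rows(
  commands=[
    [38, 0, 0, -15, 0],
    [38, 0, 0, -40, 0],
    [38, 0, 0, -80, 0],
    [38, 0, 0, -120, 0],
    [38, 0, 0, -140, 0],
  ],
)

```text
clock: 22.25
eef_pos: [509.1, -123.0, 234.5]
tool_rot: [-3.14, 0.001, 1.088]
force: [-0.5, -0.5, 0.3]
width: 37.8
```

send_rows(
  commands=[
    [38, 0, 0, 0, 0],
    [38, 0, 0, 0, 0],
  ],
)

```text
clock: 22.45
eef_pos: [509.1, -123.1, 234.7]
tool_rot: [-3.141, 0.001, 1.088]
force: [1.1, -0.3, -0.4]
width: 37.9
```

```bash
python3 - <<'E'
from look import *
p,im=look('w12');p2,im2=look('s12','scene');p3,im3=look('t12','top')
nav((506.9,-122.8,230),62.4)
cv2.imwrite('pics/f.png',np.vstack([np.hstack([cv2.resize(im[120:280,240:400],(300,300)),cv2.resize(im2[130:230,270:370],(300,300))]),np.hstack([cv2.resize(im3[190:290,160:260],(300,300)),cv2.resize(im3[180:260,320:400],(300,300))])]))
E
```

```text
t 22.65 pos [ 508.2 -122.9  233.1] yaw 62.4 shift [-0.5 -1.2  3.1] roll -0.0 F [-0.1 -0.1 -0.4] w 38.3
```

View pics/f.png

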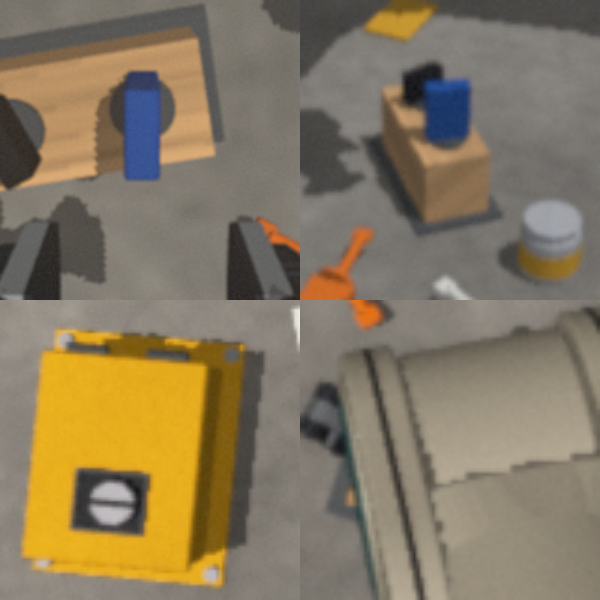

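```bash
python3 - <<'E'
from look import *
for n in('scene0','s12'):
    h=cv2.cvtColor(cv2.imread(f'pics/{n}.png'),cv2.COLOR_BGR2HSV)[150:185,305:335];q=np.argwhere(cv2.inRange(h,(105,120,50),(125,255,255)));print(n,q.mean(0),q.min(0),q.max(0))
ctrl.finish_job()
E
```

```text
scene0 [15.60869565 13.01449275] [6 6] [26 20]
s12 [15.56457565 13.28413284] [6 6] [26 20]
the job is handed in; nothing more can be done
```

The job is done and handed in at about 22.7 s of the 72 s allowed. I took the blue key from its holder, lowered its blade into the lock slot and turned the lock clockwise to its stop. I then put the key back in its own hole and withdrew the open gripper. `finish_job()` reports no verdict.

**Slot:** The lock showed about 4.5 mm off the seat middle in the wrist picture, and the blade went straight down to the slot floor without a search. I left it pressed there at about 3 to 4 N.

**Stop:** The turning torque rose from about 0.08 to 0.16 N m over the last degree or so. The stop came at a larger tool angle than I expected, because the key had about 10° of play instead of the 6.6° I calculated. After I lifted the key out, the slot edges measured -94.3° and -95.6° against -95.1° to -95.5° for the seat edges, so the lock stands at its stop to within about 1°.

**Key:** The collar met the holder at 4 to 8 N, with the tool at the height where I had first gripped the key. In the scene picture the key's outline spans the same pixel rows and columns as at the start, with its centroid within 0.3 pixels.

**Other objects:** I saw no contact with any of them, but I did not measure their positions again at the end.

No check failed.

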